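# Release the pressing stones into the tray

## Task

Draw the wooden tray out from under the steel shelf by its front edge, set it down in the open and let go; then take it by its handle and stand it under the mouth of the draining chute, with the handle pointing straight out from the mouth. Only when it stands there, turn the keeper fully aside, and after that lift the gate fully up and leave it up, so that all three pressing stones slide into the tray. Leave the tray standing there, and do not shift the other things about.

Things in the scene. Friction and masses are not known exactly. Their poses are not given: they have to be found in the camera images.
- tray: Loose wooden tray, 0.2 to 0.33 kg: open box 140 (x) x 84 (y) x 50 mm high with a handle along +x. Origin: centre of the box's underside. Front wall (at -x) 10 mm thick, others 8, floor 6. Handle from x = 70 to 155 mm, 18 mm wide, 24 to 46 mm above the underside. At the start handle and rear are under the shelf; only the front 60 to 110 mm stick out.
- tray_front (a point): Middle of the tray's front wall (10 mm thick, across tray x), 36 mm above its underside, 14 mm below its top edge.
- tray_grip (a point): Middle of the tray's handle, 115 mm from the tray's origin along tray +x and 35 mm above its underside; pinch it across tray y (18 mm).
- shelf: Fixed low stainless shelf, board 200 (x) x 270 (y) mm, its underside 120 mm above the table (side ribs down to 108 mm), on two posts at its rear corners, a clamped acrylic divider on top. Origin on the table under the board's centre; front edge at x = -100 mm, open below from the front.
- chute: Fixed steel draining chute. Origin on the table below the gate; +x points uphill, so stones slide out towards -x. Slope 32 degrees, 44 mm wide outside; open mouth 40 mm in front of the gate, its underside 80 mm above the table. Space under the mouth is free up to the gate guides at x = -11 mm. Tray origin at x = -85 mm, y = 0, tray +x along chute -x, is right under the mouth.
- chute_lip (a point): Middle of the lower edge of the chute's mouth, at chute x = -40 mm, 85 mm above the table.
- keeper (a joint): First catch (rad): flat lever on a post beside the gate, turning about a vertical axis, anticlockwise from above as it grows. At the start (-0.15 to 0.15) its tongue blocks the gate from above and the lever points along chute +y; at 1.5 (stop, fully aside) it points along chute -x. It clears the gate from 0.9. Takes about 1 N at the knob; stays where it is left.
- keeper_knob (a point): Upright round knob on the keeper's lever, 16 mm in diameter, 34 mm tall, 50 mm from the pivot; the point is on its axis, 16 mm below its top (about 182 mm above the table).
- keeper_pivot (a point): Point on the keeper's vertical turning axis, at the knob's height; 50 mm from the gate's middle along chute +y.
- gate (a joint): Second latch: the gate that holds back the stones. Slides straight up; 0 is down, 0.055 m is its upper stop. Takes about 4 N, and stays where it is left. The stones pass once it is 0.035 m up.
- gate_grip (a point): Middle of the gate's upright grip, a block 14 (chute x) x 36 (chute y) x 36 mm high; this point is 12 mm below its top (about 178 mm above the table with the gate down).
- stone_a: Pressing stone, pale, about 33 x 32 x 26 mm, 60 g; origin at its centre. Starts in the row on the chute behind the gate.
- stone_b: Pressing stone, pale, about 33 x 32 x 26 mm, 60 g; origin at its centre. Starts in the row on the chute behind the gate.
- stone_c: Pressing stone, pale, about 33 x 32 x 26 mm, 60 g; origin at its centre. Starts in the row on the chute behind the gate.
- jar: Bystander: pale glass jar with a twist-on steel cap, 72 mm across, 116 mm tall, standing on the shelf. Origin at the centre of its underside. Leave it alone.
- pot: Bystander: dark lidded onggi pot, 100 mm across, 112 mm tall, standing on the shelf. Origin at the centre of its underside. Leave it alone.
- press: Bystander: bamboo press: two slatted squares 80 mm wide joined by rods, 78 mm tall, on the table. Origin at the centre of its underside. Leave it alone.
- cup: Bystander: white ceramic cup, 72 mm across, 70 mm tall, on the table. Origin at the centre of its underside. Leave it alone.
- crock: Bystander: small dark jar, 72 mm across, 85 mm tall, on the table. Origin at the centre of its underside. Leave it alone.
- spoon_rest: Bystander: flat white plastic spoon rest, 75 x 100 mm, 18 mm tall, on the table. Origin at the centre of its underside. Leave it alone.
Not all that is in view belongs to the job. Of the things that look like the tray, the larger one is meant.

How it is judged:
On the way, in this order (a step that is already met when the one before it is completed fails the run):
1. the tray, handle and all, is out from under the shelf, set down on the table and let go ((x of tray_grip in the frame of shelf below -0.11 m or y of tray_grip in the frame of shelf below -0.145 m) and height (world z) of tray below 0.008 m and angle between tray's own z axis and vertical below 0.08 rad and contact force between the fingers and tray below 0.05 N and linear speed of tray below 0.03 m/s), for 0.2 s.
2. the tray stands under the chute's mouth, handle outward, let go, with keeper and gate still shut (x of chute_lip in the frame of tray between -0.06 and 0.01 m and y of chute_lip in the frame of tray between -0.025 and 0.025 m and x of tray_grip in the frame of chute below -0.14 m and angle between the x axis of tray and the x axis of chute, either way round below 0.4 rad and height (world z) of tray below 0.008 m and angle between tray's own z axis and vertical below 0.08 rad and contact force between the fingers and tray below 0.05 N and linear speed of tray below 0.03 m/s and value of joint keeper below 0.4 rad and value of joint gate below 0.008 m), for 0.2 s.
3. the keeper is turned aside with the gate still down (value of joint keeper above 0.9 rad and value of joint gate below 0.008 m), for 0.1 s.
4. the gate is lifted (value of joint gate above 0.03 m), for 0.1 s.
At the end, for the whole second after the job is handed in: All three stones rest inside the tray; it stands level under the mouth (lip over the tray's inside, within 25 mm of its centre line, 10 mm inside the front edge to 10 mm past the middle), handle pointing out within 0.4 rad; keeper at least 0.9 rad open, gate at least 30 mm up (x of chute_lip in the frame of tray between -0.06 and 0.01 m and y of chute_lip in the frame of tray between -0.025 and 0.025 m and x of tray_grip in the frame of chute below -0.14 m and angle between the x axis of tray and the x axis of chute, either way round below 0.4 rad and height (world z) of tray below 0.008 m and angle between tray's own z axis and vertical below 0.08 rad and x of stone_a in the frame of tray between -0.064 and 0.066 m and y of stone_a in the frame of tray between -0.038 and 0.038 m and z of stone_a in the frame of tray between 0 and 0.06 m and linear speed of each of stone_a, stone_b, stone_c, tray below 0.03 m/s and x of stone_b in the frame of tray between -0.064 and 0.066 m and y of stone_b in the frame of tray between -0.038 and 0.038 m and z of stone_b in the frame of tray between 0 and 0.06 m and x of stone_c in the frame of tray between -0.064 and 0.066 m and y of stone_c in the frame of tray between -0.038 and 0.038 m and z of stone_c in the frame of tray between 0 and 0.06 m and value of joint keeper above 0.9 rad and value of joint gate above 0.03 m); the robot touches nothing.
It fails at once if a bystander is shifted by more than 40 mm or knocked over (distance of any of jar, pot, press, cup, crock, spoon_rest from where it was at the start of the episode above 0.04 m or angle between any of jar, pot, press, cup, crock, spoon_rest's own z axis and vertical above 0.5 rad).
It also fails if it takes over 72 s, if anything falls off the work surface, if the arm or the gripper's body presses on something with over 40 N, if the wrist force passes 120 N, or if a joint passes its speed limit or range.

## Robot

A 7-joint arm with a two-finger parallel gripper is mounted at the origin on the work surface. World frame = base frame: x ahead of the robot, y to its left, z up, the work surface at z = 0. Lengths are in m, angles in rad, forces in N, time in s.
With the tool pointing down it reaches from about 0.425 to 0.925 m from the base axis. Payload 6.8 kg.
Tool frame: the origin (TCP) lies at the very end of the fingers, on their centre line; the grasp point (between the pads) lies 19 mm behind it; z points along the fingers, y is the direction in which the jaws open and shut (so a half turn about z gives the same grasp; the last joint's range is limited). The gripper opens to 88 mm and grips with 3 to 60 N. Pads are 20 mm wide; open, the fingers measure 115 mm over their backs; the gripper's body (75 mm by 178 mm) begins 61 mm behind the grasp point.
Start: joints at [1.034, 0.477, 0.022, 1.555, -0.011, 1.109, -0.083], TCP at [0.281, -0.614, 0.223] pointing down, gripper open.
Joint ranges: [-2.96, 2.96], [-0.34, 2.1], [-1.41, 1.46], [0.24, 2.44], [-1.37, 4.51], [0.17, 1.92], [-2.96, 2.96]. Speed limits (rad/s): [2.39, 2.39, 3.14, 3.14, 3.14, 3.14, 3.14].

## Interface

Orientations are given as a rotation vector (axis times angle).
In Python, from station import monitor, vision, bot gives the robot as it stands. The module is installed in compiled form; this text tells all that it offers.
- The arm moves only by the tool step_arm, never from a script. Its argument "deltas" is text: rows parted by semicolons, each of 7 numbers parted by spaces: the shift along the tool's x, y, z in m, then the turn, a rotation vector about the tool's x, y, z in rad, then the opening, from 0 (shut) to 1 (fully open). A call has 1 to 12 rows; each row is the pose to reach, as a shift and turn from the pose commanded when the call began, along the tool's axes at that moment; what a row does not reach only later rows make up. A row lasts 1/10 s, in which the tool goes at most 50 mm and 8.59 degrees, less where a joint would pass 70% of its speed; a pose out of reach is approached as far as the arm can. A call with a gripper value outside its range is refused whole. The fingers move at their own pace and stop on an object; "squeeze" is the grip in N (left out, the last holds). Time passes only in rows, so rows that repeat a pose let the fingers close. It gives the time, the measured TCP pose, the force and the opening at its end, in the units of the state.
- monitor.observe(): the state, without advancing time (a new reading comes with each control period).
- vision.get_image(name): name is "scene" or "side" or "wrist"; returns the picture (400x640x3 uint8, red, green, blue); there is no depth.
- vision.get_calibration(name): a dict with "fx", "fy", "cx", "cy" (pixels), "distortion" ([k1, k2, p1, p2, k3] as OpenCV has them; the pictures are not rectified), "rvec" (rotation vector, rad) and "tvec" (3), from world to camera coordinates, as OpenCV has them. Camera axes: x right, y down, z forward; pixel columns grow to the right and rows downward; lengths in m; the calibration is good to about 2 mm. A picture is of the moment at which its call begins: read the wrist's pose just before it. get_calibration takes no time and is no camera call; for the wrist camera it gives the pose at the moment of the call.
- bot.hand_in(): hands the job in, once; it reports no verdict.
The state is a dict: "time_s": time; "joints": joint angles; "joint_vel": joint speeds; "tau": joint torques, N m; "position": TCP position; "eef_rot": TCP orientation; "force": force on the tool from outside, world axes, zero at the start; "ft_torque": the same for the moment, N m; "finger_gap": finger opening in m.
Only numpy, scipy, OpenCV 4.12 (cv2) and the standard library are available. Lean on these libraries where they do the work, as an engineer would, in place of code of your own. Each camera call takes 0.05 s, during which the arm holds its last target. There are 200 camera calls.

## Working session

There is one attempt and no reset: what is moved stays moved. The work goes in short steps, Python scripts to look and compute and a tool call to move; the robot and the scene stay as the last step left them, time stands still between calls to the robot, and variables do not carry over. Pictures are saved under pics/ and viewed, about 8 in all and at most 12, crops included, and the job is handed in when it is done.

Besides the shell and the picture viewer there is one more tool, called after "Emit:" as name(argument=value, ...), one argument or row to a line, values as JSON. step_arm: Moves the arm, as the interface text tells. Its arguments: {"type":"object","properties":{"deltas":{"type":"string"},"squeeze":{"type":"number"}},"required":["deltas"]}

```bash
mkdir -p pics; cat > h.py <<'E'
import numpy as np, cv2
from scipy.spatial.transform import Rotation as R
from station import monitor, vision, bot
def grab(n,fn=None):
    c=vision.get_calibration(n); im=vision.get_image(n)
    if fn: cv2.imwrite('pics/'+fn,im[:,:,::-1])
    return im,c
def K(c): return np.array([[c['fx'],0,c['cx']],[0,c['fy'],c['cy']],[0,0,1.]])
def ray(c,uv):
    p=cv2.undistortPoints(np.array(uv,float).reshape(-1,1,2),K(c),np.array(c['distortion'],float)).reshape(-1,2)
    Rm=R.from_rotvec(np.ravel(c['rvec'])).as_matrix(); o=-Rm.T@np.ravel(c['tvec'])
    return o,np.c_[p,np.ones(len(p))]@Rm
def plane(c,uv,z):
    o,d=ray(c,uv); return o+d*((z-o[2])/d[:,2])[:,None]
def proj(c,P):
    return cv2.projectPoints(np.array(P,float).reshape(-1,3),np.ravel(c['rvec']).astype(float),np.ravel(c['tvec']).astype(float),K(c),np.array(c['distortion'],float))[0].reshape(-1,2)
def tri(c1,u1,c2,u2):
    o1,d1=ray(c1,[u1]);o2,d2=ray(c2,[u2]);A=np.c_[d1[0],-d2[0]];s=np.linalg.lstsq(A,o2-o1,rcond=None)[0]
    a=o1+s[0]*d1[0];b=o2+s[1]*d2[0];return (a+b)/2,np.linalg.norm(a-b)
E
python3 - <<'E'
from h import *
for n in('scene','side','wrist'):
    im,c=grab(n,n+'0.png');o,d=ray(c,[[320,200]]);print(n,o,d[0],c['fx'])
s=monitor.observe();print(s['position'],R.from_rotvec(s['eef_rot']).as_matrix(),s['finger_gap'],s['force'],s['time_s'])
E
```

```text
scene [ 1.20346541 -0.41286436  1.27089536] [-0.47353423  0.33623165 -0.81411458] 486.00129735917733
side [0.36858363 1.31479741 1.08529452] [ 0.12339337 -0.78752371 -0.60394351] 517.9610100824664
wrist [ 0.34895293 -0.58161541  0.38429587] [-0.25161015 -0.11573177 -0.96090612] 306.26499277923784
[ 0.28046338 -0.6134735   0.22192744] [[ 9.09454912e-01  4.15802031e-01 -6.58765388e-04]
 [ 4.15802541e-01 -9.09454129e-01  1.19779580e-03]
 [-1.01070976e-04 -1.36325760e-03 -9.99999066e-01]] 0.08787016437762714 [ 0.20543793 -0.13743344  0.47624933] 0.15
```

View pics/scene0.png

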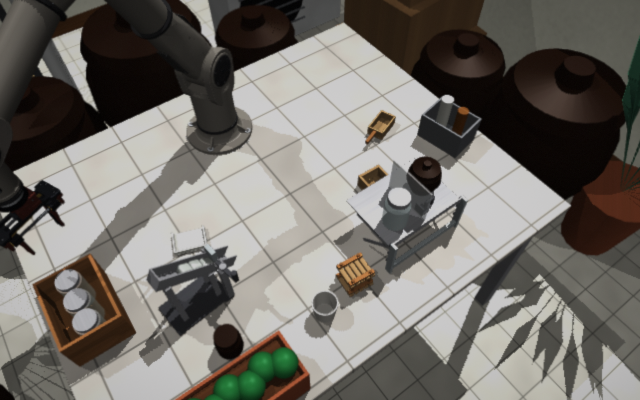

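View pics/side0.png

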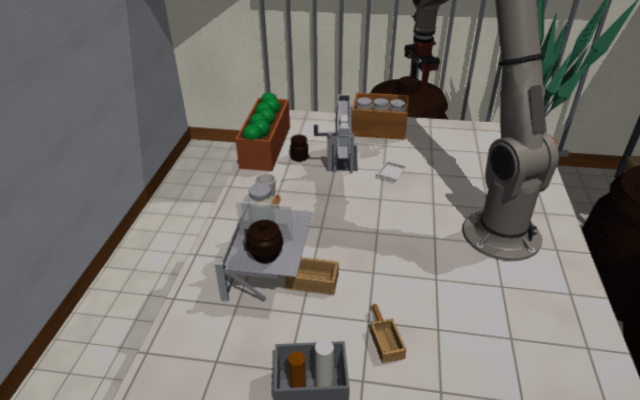

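The scene view has two tray candidates: a small handled tray in the open (scene 380,125; side 387,340), and one sticking out from under the shelf (scene 373,177; side 315,275). The one under the shelf fits the description. The chute is at scene (195,270) and side (343,140). I'll check both in close crops.

```bash
python3 - <<'E'
import cv2,numpy as np
a=cv2.imread('pics/scene0.png');b=cv2.imread('pics/side0.png')
def c(im,x,y,w,h,W,H):return cv2.resize(im[y:y+h,x:x+w],(W,H),interpolation=cv2.INTER_CUBIC)
cv2.imwrite('pics/c1.png',np.hstack([c(a,330,100,160,160,400,400),c(b,210,180,160,160,400,400)]))
cv2.imwrite('pics/c2.png',np.hstack([c(a,135,220,120,120,400,400),c(b,290,80,130,130,400,400)]))
E
```

```text
(no output)
```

View pics/c1.png

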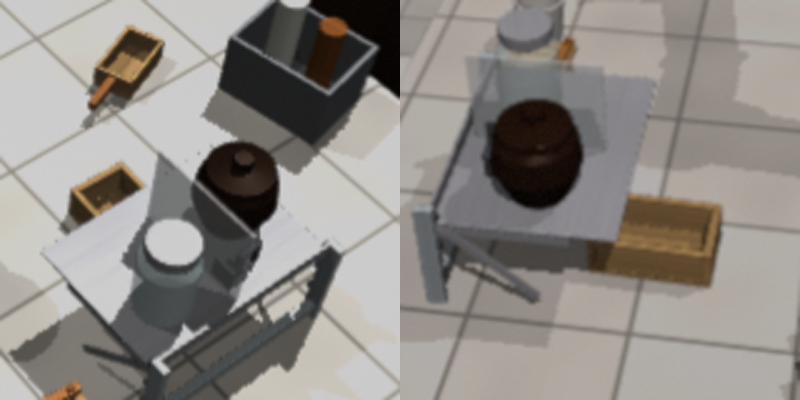

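View pics/c2.png

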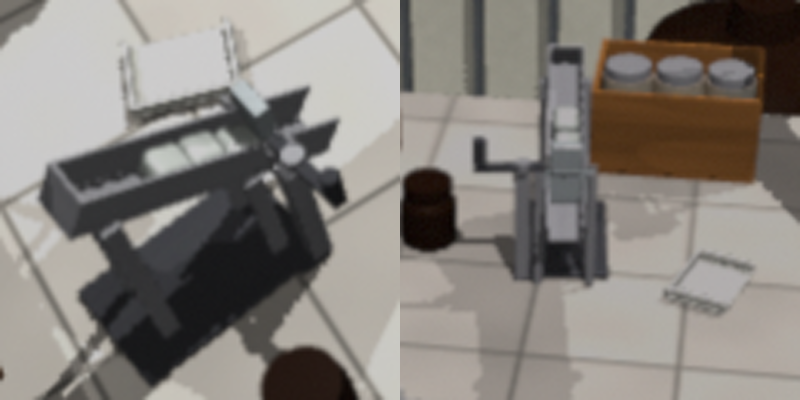

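```bash
python3 - <<'E'
from h import *
cs=vision.get_calibration('scene');cd=vision.get_calibration('side')
S=lambda x,y:(330+x/2.5,100+y/2.5); D=lambda x,y:(210+(x-400)/2.5,180+y/2.5)
S2=lambda x,y:(135+x/3.3333,220+y/3.3333); D2=lambda x,y:(290+(x-400)/3.077,80+y/3.077)
np.set_printoptions(precision=4,suppress=True)
print('front rim scene',plane(cs,[S(72,193),S(127,165)],.05))
print('front rim side',plane(cd,[D(722,206),D(713,248)],.05))
print('rim side rear',plane(cd,[D(630,196),D(605,238)],.05))
print('board scene',plane(cs,[S(43,252),S(150,152),S(340,250),S(155,365)],.126))
print('board side',plane(cd,[D(657,80),D(626,238),D(437,222)],.126))
print('knobtop',tri(cs,S2(328,180),cd,D2(478,140)))
print('knob scene/side plane',plane(cs,[S2(328,180)],.198),plane(cd,[D2(479,140)],.198))
print('pivot scene',plane(cs,[S2(292,153)],.17))
print('gate top scene',plane(cs,[S2(236,83),S2(268,118)],.19),'side',plane(cd,[D2(567,152)],.19))
print('smalltray',plane(cs,[S(95,60),S(150,78),S(165,40),S(120,28)],.04))
E
```

```text
front rim scene [[0.4934 0.2438 0.05  ]
 [0.499  0.3302 0.05  ]]
front rim side [[0.4831 0.2484 0.05  ]
 [0.4849 0.3152 0.05  ]]
rim side rear [[0.5898 0.2474 0.05  ]
 [0.6054 0.3175 0.05  ]]
board scene [[0.5859 0.122  0.126 ]
 [0.5436 0.32   0.126 ]
 [0.7851 0.4018 0.126 ]
 [0.7763 0.1286 0.126 ]]
board side [[0.577  0.1254 0.126 ]
 [0.5666 0.3876 0.126 ]
 [0.7664 0.393  0.126 ]]
knobtop (array([ 0.6326, -0.2722,  0.1944]), np.float64(0.0025903690051726487))
knob scene/side plane [[ 0.6359 -0.2722  0.198 ]] [[ 0.6295 -0.2673  0.198 ]]
pivot scene [[ 0.585  -0.2795  0.17  ]]
gate top scene [[ 0.5176 -0.2874  0.19  ]
 [ 0.5593 -0.2821  0.19  ]] side [[ 0.5287 -0.2674  0.19  ]]
smalltray [[0.321  0.4221 0.04  ]
 [0.3923 0.4619 0.04  ]
 [0.3487 0.527  0.04  ]
 [0.2927 0.4908 0.04  ]]
```

```bash
cat >> h.py <<'E'
def go(p,yaw,s=None):
    s=s or monitor.observe();M=R.from_rotvec(s['eef_rot']).as_matrix()
    y=np.radians(yaw);T=np.array([[np.cos(y),np.sin(y),0],[np.sin(y),-np.cos(y),0],[0,0,-1]])
    d=M.T@(np.array(p)-s['position']);r=R.from_matrix(M.T@T).as_rotvec()
    print('t',round(s['time_s'],2),'pos',np.round(s['position'],4),'yaw',round(np.degrees(np.arctan2(M[1,0],M[0,0])),1),'gap',round(s['finger_gap'],4),'F',np.round(s['force'],1))
    print('q',np.round(s['joints'],2));print('delta',np.round(d,4),np.round(r,4))
E
python3 - <<'E'
from h import *
go([.42,.0,.36],90);go([.42,.285,.32],180)
E
```

```text
t 0.15 pos [ 0.2805 -0.6135  0.2219] yaw 24.6 gap 0.0879 F [ 0.2 -0.1  0.5]
q [ 1.03  0.48  0.02  1.56 -0.01  1.11 -0.08]
delta [ 0.382  -0.5001 -0.1374] [-1.300e-03 -7.000e-04 -1.142e+00]
t 0.15 pos [ 0.2805 -0.6135  0.2219] yaw 24.6 gap 0.0879 F [ 0.2 -0.1  0.5]
q [ 1.03  0.48  0.02  1.56 -0.01  1.11 -0.08]
delta [ 0.5005 -0.7592 -0.0971] [-5.0000e-04 -1.8000e-03 -2.7128e+00]
```

Emit:
step_arm(
  deltas="0 0 -0.05 0 0 0 0.3;0 0 -0.1 0 0 0 0.3;0.382 -0.5 -0.137 0 0 -1.142 0.3;0.382 -0.5 -0.137 0 0 -1.142 0.3;0.382 -0.5 -0.137 0 0 -1.142 0.3;0.382 -0.5 -0.137 0 0 -1.142 0.3;0.382 -0.5 -0.137 0 0 -1.142 0.3;0.382 -0.5 -0.137 0 0 -1.142 0.3;0.382 -0.5 -0.137 0 0 -1.142 0.3;0.382 -0.5 -0.137 0 0 -1.142 0.3;0.382 -0.5 -0.137 0 0 -1.142 0.3;0.382 -0.5 -0.137 0 0 -1.142 0.3",
)

```text
time_s: 1.35
position: [0.3911, -0.1252, 0.3521]
eef_rot: [2.221, 2.221, -0.0]
force: [1.4, -0.4, -0.1]
finger_gap: 0.0261
```

```bash
python3 - <<'E'
from h import *
go([.42,.285,.32],180)
E
```

```text
t 1.35 pos [ 0.3911 -0.1252  0.3521] yaw 90.0 gap 0.0261 F [ 1.4 -0.4 -0.1]
q [ 0.66 -0.06 -0.47  1.93 -0.03  1.27  0.2 ]
delta [0.4102 0.0288 0.0319] [-3.000e-04  6.000e-04 -1.571e+00]
```

Emit:
step_arm(
  deltas="0.41 0.03 0.03 0 0 -1.571 0.3;0.41 0.03 0.03 0 0 -1.571 0.3;0.41 0.03 0.03 0 0 -1.571 0.3;0.41 0.03 0.03 0 0 -1.571 0.3;0.41 0.03 0.03 0 0 -1.571 0.3;0.41 0.03 0.03 0 0 -1.571 0.3;0.41 0.03 0.03 0 0 -1.571 0.3;0.41 0.03 0.03 0 0 -1.571 0.3;0.41 0.03 0.03 0 0 -1.571 0.3;0.41 0.03 0.03 0 0 -1.571 0.3;0.41 0.03 0.03 0 0 -1.571 0.3;0.41 0.03 0.03 0 0 -1.571 0.3",
)

```text
time_s: 2.55
position: [0.4212, 0.2828, 0.3216]
eef_rot: [0.001, -3.141, 0.0]
force: [-0.1, 0.1, -0.3]
finger_gap: 0.0264
```

```bash
python3 - <<'E'
from h import *
im,c=grab('wrist','w1.png')
go([.42,.285,.32],180); np.save('cw1.npy',c,allow_pickle=True)
E
```

```text
t 2.6 pos [0.4213 0.2826 0.3218] yaw 179.9 gap 0.0265 F [-0.4  0.2 -0.1]
q [ 0.15  0.24 -1.    1.77  0.21  1.25  0.66]
delta [0.0013 0.0024 0.0018] [-0.0002 -0.0005 -0.0017]
```

View pics/w1.png

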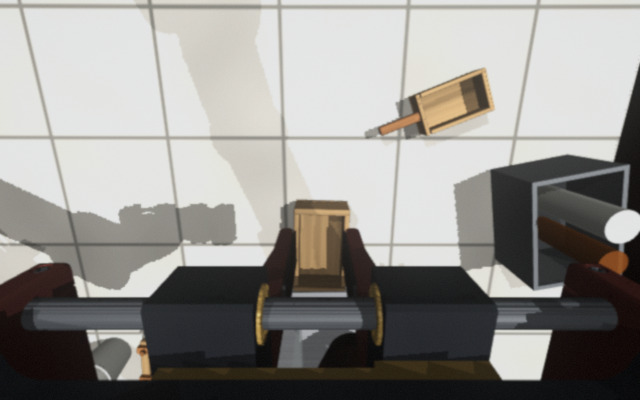

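```bash
python3 - <<'E'
from h import *
np.set_printoptions(precision=4,suppress=True)
c=np.load('cw1.npy',allow_pickle=True).item()
print(plane(c,[(295.5,201),(349,201)],0.0));print(plane(c,[(295,209),(349.5,209)],.05));print(plane(c,[(294,289),(350,289)],.05))
im=cv2.imread('pics/w1.png');print(im[195:222,322].tolist());print(im[240,288:360:2].tolist())
E
```

```text
[[0.4882 0.246  0.    ]
 [0.4881 0.3341 0.    ]]
[[0.4861 0.249  0.05  ]
 [0.486  0.33   0.05  ]]
[[0.6207 0.2447 0.05  ]
 [0.6207 0.3345 0.05  ]]
[[229, 229, 228], [229, 229, 228], [229, 229, 228], [227, 226, 227], [205, 207, 207], [134, 145, 155], [85, 109, 129], [67, 90, 107], [67, 87, 102], [67, 86, 104], [68, 87, 103], [67, 86, 102], [67, 89, 105], [72, 96, 115], [95, 130, 157], [118, 162, 196], [123, 172, 208], [122, 171, 206], [119, 165, 198], [110, 152, 184], [99, 138, 167], [102, 142, 172], [104, 146, 177], [107, 148, 179], [105, 147, 179], [105, 146, 178], [104, 146, 178]]
[[36, 40, 51], [35, 39, 46], [31, 35, 37], [33, 36, 38], [77, 110, 134], [82, 115, 140], [90, 126, 154], [103, 145, 177], [101, 142, 174], [101, 141, 172], [96, 138, 168], [99, 140, 172], [102, 144, 175], [94, 132, 162], [92, 130, 160], [93, 131, 159], [97, 137, 169], [102, 146, 179], [102, 145, 178], [79, 111, 138], [60, 82, 97], [59, 79, 97], [59, 80, 99], [61, 82, 100], [58, 78, 96], [58, 78, 93], [51, 69, 82], [38, 44, 50], [34, 34, 36], [35, 37, 40], [39, 40, 55], [39, 43, 58], [43, 46, 62], [40, 43, 59], [41, 44, 59], [41, 43, 59]]
```

The wrist view shows the tray's front rim at rows 201–209, columns 295–349. That puts the front face at x=0.487, centre y=0.2895, yaw 0 and width about 84 mm, so this is the larger tray. The small one is at (455,105). I'll hook the fingers inside the front wall.

Emit:
step_arm(
  deltas="-0.045 0.004 0.03 0 0 0 0.3;-0.091 0.007 0.08 0 0 0 0.3;-0.091 0.007 0.13 0 0 0 0.3;-0.091 0.007 0.18 0 0 0 0.3;-0.091 0.007 0.22 0 0 0 0.3;-0.091 0.007 0.25 0 0 0 0.3;-0.091 0.007 0.275 0 0 0 0.3;-0.091 0.007 0.295 0 0 0 0.3;-0.091 0.007 0.305 0 0 0 0.3;-0.091 0.007 0.308 0 0 0 0.3;-0.091 0.007 0.308 0 0 0 0.3",
)

```text
time_s: 3.7
position: [0.5127, 0.2899, 0.0144]
eef_rot: [0.001, 3.141, 0.0]
force: [-0.4, -0.9, 0.3]
finger_gap: 0.0265
```

```bash
python3 - <<'E'
from h import *
go([.357,.2895,.014],180)
E
```

```text
t 3.7 pos [0.5127 0.2899 0.0144] yaw 180.0 gap 0.0265 F [-0.4 -0.9  0.3]
q [-0.08  0.73 -0.73  1.87  0.66  0.8   0.4 ]
delta [ 0.1557 -0.0005  0.0003] [ 0.0002  0.0005 -0.0007]
```

Emit:
step_arm(
  deltas="0.01 0 0 0 0 0 0.3;0.025 0 0 0 0 0 0.3;0.04 0 0 0 0 0 0.3;0.055 0 0 0 0 0 0.3;0.07 0 0 0 0 0 0.3;0.085 0 0 0 0 0 0.3;0.1 0 0 0 0 0 0.3;0.115 0 0 0 0 0 0.3;0.13 0 0 0 0 0 0.3;0.14 0 0 0 0 0 0.3;0.15 0 0 0 0 0 0.3;0.155 0 0 0 0 0 0.3",
)

```text
time_s: 4.9
position: [0.3562, 0.2897, 0.0139]
eef_rot: [0.001, -3.141, 0.001]
force: [1.3, 0.7, 1.6]
finger_gap: 0.0261
```

```bash
python3 - <<'E'
from h import *
im,c=grab('wrist','w2.png'); go([.357,.2895,.014],180); np.save('cw2.npy',c,allow_pickle=True)
E
```

```text
t 4.95 pos [0.3557 0.2896 0.0139] yaw -179.9 gap 0.0262 F [-1.3 -0.  -0.2]
q [-0.2   0.58 -0.75  2.17  0.68  0.64  0.13]
delta [-0.0013 -0.0001 -0.0001] [-0.0006 -0.0009  0.0013]
```

View pics/w2.png

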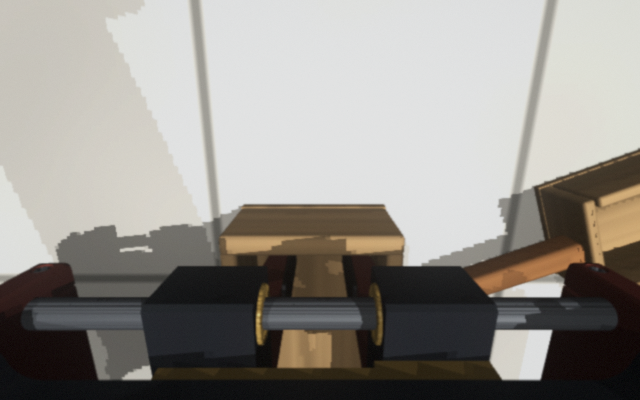

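The tray came out with the hook, and its front rim is now close under the fingers (rows 205–255, columns 220–405). Next I'll spread the fingers gently against the side walls from inside and draw it sideways, clear of the shelf.

Emit:
step_arm(
  deltas="0 0 0 0 0 0 0.6;0 0 0 0 0 0 0.6;0 0 0 0 0 0 0.6;0 0 0 0 0 0 0.6",
  squeeze=8,
)

```text
time_s: 5.35
position: [0.3575, 0.2894, 0.0138]
eef_rot: [-0.001, -3.141, 0.001]
force: [0.7, -1.1, -1.6]
finger_gap: 0.047
```

Emit:
step_arm(
  deltas="-0.01 -0.015 0 0 0 0 0.6;-0.02 -0.04 0 0 0 0 0.6;-0.033 -0.07 0 0 0 0 0.6;-0.046 -0.1 0 0 0 0 0.6;-0.06 -0.13 0 0 0 0 0.6;-0.074 -0.16 0 0 0 0 0.6;-0.08 -0.19 0 0 0 0 0.6;-0.08 -0.22 0 0 0 0 0.6;-0.08 -0.25 0 0 0 0 0.6;-0.08 -0.28 0 0 0 0 0.6;-0.08 -0.31 0 0 0 0 0.6;-0.08 -0.32 0 0 0 0 0.6",
)

```text
time_s: 6.55
position: [0.4373, -0.0329, 0.0138]
eef_rot: [-0.006, -3.141, 0.001]
force: [0.4, 0.9, -0.8]
finger_gap: 0.0471
```

```bash
python3 - <<'E'
from h import *
go([.435,-0.03,.12],180)
a,c=grab('scene','s2.png'); print(plane(c,[(355,272),(324,310)],.05))
E
```

```text
t 6.55 pos [ 0.4373 -0.0329  0.0138] yaw 179.8 gap 0.0471 F [ 0.4  0.9 -0.8]
q [ 0.55  0.55 -0.74  2.22  0.66  0.61  0.88]
delta [ 0.0023  0.0028 -0.1062] [-0.0007 -0.0004 -0.0037]
[[ 0.75117119  0.02630752  0.05      ]
 [ 0.79161123 -0.1100758   0.05      ]]
```

View pics/s2.png

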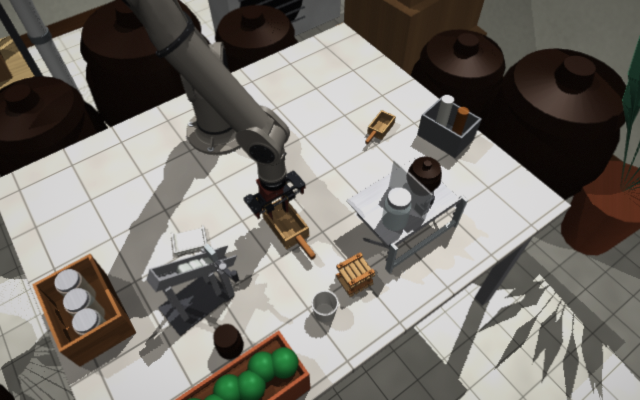

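The tray is now in the open, with its handle pointing +x (tip at 312,256). I'll release it and rise.

Emit:
step_arm(
  deltas="0 0 0 0 0 0 0.4;0 0 0 0 0 0 0.4;0 0 0 0 0 0 0.4;0 0 -0.02 0 0 0 0.4;0 0 -0.05 0 0 0 0.4;0 0 -0.1 0 0 0 0.4;0 0 -0.15 0 0 0 0.4;0.0 0 -0.2 0 0 0 0.4;0.0 0 -0.24 0 0 0 0.4;0.0 0 -0.24 0 0 0 0.4",
)

```text
time_s: 7.6
position: [0.4407, -0.0286, 0.2589]
eef_rot: [-0.003, 3.132, -0.004]
force: [0.7, 0.8, 0.5]
finger_gap: 0.0352
```

```bash
python3 - <<'E'
from h import *
go([.53,-0.03,.25],0)
im,c=grab('wrist','w3.png');hsv=cv2.cvtColor(im,cv2.COLOR_RGB2HSV)
m=cv2.inRange(hsv,(8,80,70),(25,255,255));n,l,st,ce=cv2.connectedComponentsWithStats(m)
for i in range(1,n):
    if st[i,4]>300:print(st[i],ce[i])
E
```

```text
t 7.6 pos [ 0.4407 -0.0286  0.2589] yaw -179.9 gap 0.0352 F [0.7 0.8 0.5]
q [ 0.91  0.15 -1.06  1.99  0.16  1.07  1.36]
delta [-0.0893 -0.0015  0.0097] [-0.0143 -0.0042 -3.1397]
[ 284  147   69  151 7318] [316.76851599 205.51598797]
[236 284  17  61 536] [242.78171642 314.17350746]
[ 327  330   47   39 1323] [348.47165533 350.07558579]
```

Emit:
step_arm(
  deltas="-0.03 0 -0.02 -0.014 0 1.57 0.6;-0.06 0 -0.02 -0.014 0 1.57 0.6;-0.089 0 -0.02 -0.014 0 1.57 0.6;-0.089 0 -0.02 -0.014 0 1.57 0.6;-0.089 0 -0.02 -0.014 0 1.57 0.6;-0.089 0 -0.02 -0.014 0 1.57 0.6;-0.089 0 -0.02 -0.014 0 1.57 0.6;-0.089 0 -0.02 -0.014 0 1.57 0.6;-0.089 0 -0.02 -0.014 0 1.57 0.6;-0.089 0 -0.02 -0.014 0 1.57 0.6;-0.089 0 -0.02 -0.014 0 1.57 0.6;-0.089 0 -0.02 -0.014 0 1.57 0.6",
)

```text
time_s: 8.85
position: [0.5256, -0.0292, 0.2722]
eef_rot: [-2.217, -2.222, -0.017]
force: [0.6, 0.2, -0.6]
finger_gap: 0.0525
```

```bash
python3 - <<'E'
from h import *
go([.48,-0.03,.27],0)
E
```

```text
t 8.85 pos [ 0.5256 -0.0292  0.2722] yaw 90.1 gap 0.0525 F [ 0.6  0.2 -0.6]
q [ 0.56  0.26 -0.73  1.81  0.18  1.13 -0.23]
delta [-0.0007 -0.0456  0.0019] [-0.0023 -0.0118  1.573 ]
```

Emit:
step_arm(
  deltas="0 -0.02 0 0 0 1.57 0.6;0 -0.045 0 0 -0.012 1.57 0.6;0 -0.045 0 0 -0.012 1.57 0.6;0 -0.045 0 0 -0.012 1.57 0.6;0 -0.045 0 0 -0.012 1.57 0.6;0 -0.045 0 0 -0.012 1.57 0.6;0 -0.045 0 0 -0.012 1.57 0.6;0 -0.045 0 0 -0.012 1.57 0.6;0 -0.045 0 0 -0.012 1.57 0.6;0 -0.045 0 0 -0.012 1.57 0.6;0 -0.045 0 0 -0.012 1.57 0.6;0 -0.045 0 0 -0.012 1.57 0.6",
)

```text
time_s: 10.05
position: [0.4809, -0.0297, 0.2725]
eef_rot: [-3.14, -0.007, 0.001]
force: [1.0, 0.1, -0.3]
finger_gap: 0.0528
```

```bash
python3 - <<'E'
from h import *
im,c=grab('wrist','w4.png');np.save('cw4.npy',c,allow_pickle=True)
go([.48,-0.03,.27],0)
E
```

```text
t 10.1 pos [ 0.481  -0.0297  0.2727] yaw 0.3 gap 0.0529 F [-0.6  0.1  0.7]
q [ 0.45  0.15 -0.57  1.91  0.09  1.11 -1.72]
delta [-0.001   0.0003  0.0027] [-0.0013  0.0004  0.0061]
```

View pics/w4.png

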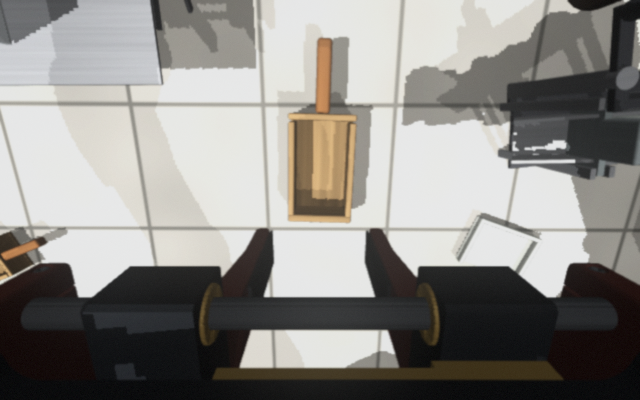

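```bash
python3 - <<'E'
from h import *
np.set_printoptions(precision=4,suppress=True)
c=np.load('cw4.npy',allow_pickle=True).item()
print(plane(c,[(289,220.5),(351.5,221),(355.5,116),(291,115)],.05))
print('handle',plane(c,[(324,38),(324,113),(324,75)],.046))
im=cv2.imread('pics/w4.png');hsv=cv2.cvtColor(im,cv2.COLOR_BGR2HSV)
m=cv2.inRange(hsv,(3,110,60),(25,255,255));
for r in(45,60,80,100):
    x=np.where(m[r,290:360])[0]+290;print(r,x.min(),x.max(),plane(c,[(x.mean(),r)],.046))
E
```

```text
[[ 0.416   0.0118  0.05  ]
 [ 0.4157 -0.0716  0.05  ]
 [ 0.551  -0.0719  0.05  ]
 [ 0.5518  0.0063  0.05  ]]
handle [[ 0.6372 -0.033   0.046 ]
 [ 0.5543 -0.0337  0.046 ]
 [ 0.5976 -0.0333  0.046 ]]
45 318 330 [[ 0.6299 -0.0331  0.046 ]]
60 318 330 [[ 0.614  -0.0332  0.046 ]]
80 317 329 [[ 0.5921 -0.0322  0.046 ]]
100 317 329 [[ 0.5695 -0.0324  0.046 ]]
```

Tray found in the open: origin about (0.4845,−0.0315), yaw 0, handle at (324,75) → (0.598,−0.0325). One near look at the chute before grasping.

Emit:
step_arm(
  deltas="-0.03 0.05 -0.03 0 0 0 0.6;-0.06 0.1 -0.06 0 0 0 0.6;-0.07 0.15 -0.06 0 0 0 0.6;-0.07 0.2 -0.06 0 0 0 0.6;-0.07 0.23 -0.06 0 0 0 0.6;-0.07 0.23 -0.06 0 0 0 0.6;-0.07 0.23 -0.06 0 0 0 0.6",
)

```text
time_s: 10.8
position: [0.4112, -0.2617, 0.3324]
eef_rot: [-3.139, -0.001, -0.0]
force: [0.8, 0.7, 0.4]
finger_gap: 0.0529
```

```bash
python3 - <<'E'
from h import *
im,c=grab('wrist','w5.png');np.save('cw5.npy',c,allow_pickle=True)
cv2.imwrite('pics/w5c.png',cv2.resize(im[0:260,160:500,::-1],None,fx=2.3,fy=2.3,interpolation=cv2.INTER_CUBIC))
go([.598,-0.0325,.1],0)
E
```

```text
t 10.85 pos [ 0.4117 -0.2598  0.3325] yaw 0.2 gap 0.0525 F [ 0.1 -0.1  0.2]
q [ 0.76  0.09 -0.34  1.82  0.03  1.23 -1.16]
delta [ 0.187  -0.2261  0.2332] [-0.0024 -0.0003  0.0034]
```

View pics/w5c.png

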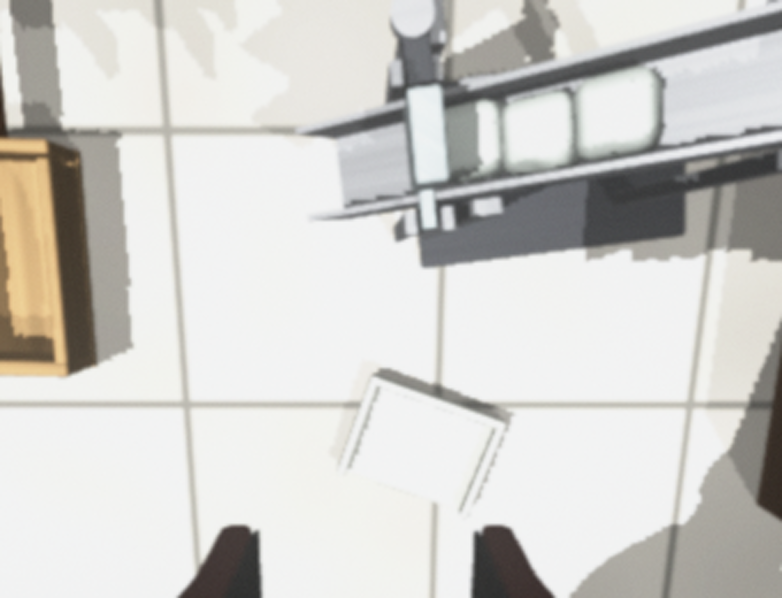

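```bash
python3 - <<'E'
from h import *
from scipy.optimize import brentq
np.set_printoptions(precision=4,suppress=True)
c=np.load('cw5.npy',allow_pickle=True).item()
U=lambda *p:[(160+x/2.3,y/2.3) for x,y in p]
t=np.radians(32)
for a,b in(((320,128),(770,12)),((320,215),(770,137)),):
    o,d=ray(c,U(a,b));n=np.cross(*d)
    f=lambda y:n@[np.cos(t)*np.cos(y),np.cos(t)*np.sin(y),np.sin(t)]
    ys=np.linspace(-2.4,-.8,200);v=[f(y) for y in ys]
    for i in range(199):
        if v[i]*v[i+1]<0:print('yaw',np.degrees(brentq(f,ys[i],ys[i+1])))
print('lip',plane(c,U((338,138),(345,205),(341.5,171.5)),.085))
g=plane(c,U((408,86),(440,85),(415,183),(448,181)),.190);print('gate',g,g.mean(0))
e=(g[0]+g[1]-g[2]-g[3])[:2];print('gate y dir',np.degrees(np.arctan2(e[1],e[0])),np.linalg.norm(e)/2)
print('pivot',plane(c,U((413,15)),.182),plane(c,U((413,15)),.172))
print('spoon',plane(c,U((378,372),(510,415),(340,470),(465,512)),.018))
E
```

```text
yaw -82.94824579119785
yaw -83.00185903400761
lip [[ 0.5476 -0.2446  0.085 ]
 [ 0.5137 -0.2481  0.085 ]
 [ 0.5309 -0.2464  0.085 ]]
gate [[ 0.5506 -0.2763  0.19  ]
 [ 0.551  -0.2889  0.19  ]
 [ 0.5151 -0.2798  0.19  ]
 [ 0.5159 -0.2931  0.19  ]] [ 0.5331 -0.2845  0.19  ]
gate y dir 6.2581679717082235 0.03549950062887311
pivot [[ 0.5774 -0.2783  0.182 ]] [[ 0.5803 -0.2788  0.172 ]]
spoon [[ 0.411  -0.2678  0.018 ]
 [ 0.3812 -0.3592  0.018 ]
 [ 0.3412 -0.2413  0.018 ]
 [ 0.3098 -0.3309  0.018 ]]
```

Emit:
step_arm(
  deltas="0.03 -0.04 0 0 0 0 0.6;0.06 -0.08 0 0 0 0 0.6;0.09 -0.12 0.02 0 0 0 0.6;0.12 -0.155 0.05 0 0 0 0.6;0.15 -0.19 0.09 0 0 0 0.6;0.18 -0.22 0.13 0 0 0 0.6;0.187 -0.226 0.17 0 0 0 0.6;0.187 -0.226 0.21 0 0 0.003 0.6;0.187 -0.226 0.233 0 0 0.003 0.6;0.187 -0.226 0.233 0 0 0.003 0.6",
)

```text
time_s: 11.85
position: [0.595, -0.0307, 0.0966]
eef_rot: [-3.139, -0.007, 0.011]
force: [-0.6, 0.6, -0.6]
finger_gap: 0.0527
```

```bash
python3 - <<'E'
from h import *
go([.598,-0.0325,.016],-0.3)
E
```

```text
t 11.85 pos [ 0.595  -0.0307  0.0966] yaw 0.2 gap 0.0527 F [-0.6  0.6 -0.6]
q [ 0.29  0.54 -0.46  1.83  0.3   0.85 -1.87]
delta [0.0035 0.002  0.0806] [-0.003   0.0072  0.0094]
```

Emit:
step_arm(
  deltas="0.003 0.002 0.03 0 0.004 0.009 0.6;0.003 0.002 0.06 0 0.007 0.009 0.6;0.003 0.002 0.075 0 0.007 0.009 0.6;0.003 0.002 0.08 0 0.007 0.009 0.6;0.003 0.002 0.08 0 0.007 0.009 0.6;0.003 0.002 0.08 0 0.007 0.009 0.15;0.003 0.002 0.08 0 0.007 0.009 0.1;0.003 0.002 0.08 0 0.007 0.009 0.1;0.003 0.002 0.08 0 0.007 0.009 0.1;0.003 0.002 0.08 0 0.007 0.009 0.1;0.003 0.002 0.08 0 0.007 0.009 0.1;0.003 0.002 0.08 0 0.007 0.009 0.1",
  squeeze=35,
)

```text
time_s: 13.05
position: [0.602, -0.0356, 0.021]
eef_rot: [-3.14, 0.016, -0.014]
force: [-0.0, -0.5, 2.3]
finger_gap: 0.0179
```

```bash
python3 - <<'E'
from h import *
go([.505,.012,.0165],97)
E
```

```text
t 13.05 pos [ 0.602  -0.0356  0.021 ] yaw -0.6 gap 0.0179 F [-0.  -0.5  2.3]
q [ 0.26  0.64 -0.4   1.86  0.37  0.71 -1.94]
delta [-0.0975 -0.0466  0.0037] [ 0.0064 -0.0076 -1.7031]
```

Emit:
step_arm(
  deltas="-0.005 -0.003 0 0 0 -0.12 0.1;-0.013 -0.007 0 0 0 -0.26 0.1;-0.021 -0.011 0 0 0 -0.4 0.1;-0.03 -0.015 0 0 0 -0.54 0.1;-0.039 -0.019 0 0 0 -0.68 0.1;-0.048 -0.023 0 0 0 -0.82 0.1;-0.057 -0.027 0 0 0 -0.96 0.1;-0.066 -0.031 0 0 0 -1.1 0.1;-0.075 -0.035 0 0 0 -1.24 0.1;-0.083 -0.039 0 0 0 -1.38 0.1;-0.09 -0.043 0 0 0 -1.52 0.1;-0.097 -0.047 0 0 0 -1.65 0.1",
)

```text
time_s: 14.25
position: [0.5058, 0.0141, 0.0209]
eef_rot: [2.133, 2.299, 0.014]
force: [-0.8, 2.5, 6.0]
finger_gap: 0.0182
```

```bash
python3 - <<'E'
from h import *
im,c=grab('wrist','w6.png');np.save('cw6.npy',c,allow_pickle=True)
im,c=grab('scene','s6.png')
cv2.imwrite('pics/s6c.png',cv2.resize(im[150:310,140:340,::-1],(800,640))[:600])
go([.505,.012,.0165],97)
print(proj(c,[[.5099,-.0848,.05],[.5239,-.199,.05]]))
E
```

```text
t 14.35 pos [0.5056 0.014  0.0208] yaw 94.3 gap 0.0179 F [0.3 2.6 7.1]
q [ 0.49  0.64 -0.81  2.07  0.71  0.72 -0.7 ]
delta [-0.002  -0.0008  0.0043] [ 0.0103 -0.0019 -0.0478]
[[274.8186727  232.20956459]
 [243.86597674 255.49981635]]
```

View pics/s6c.png

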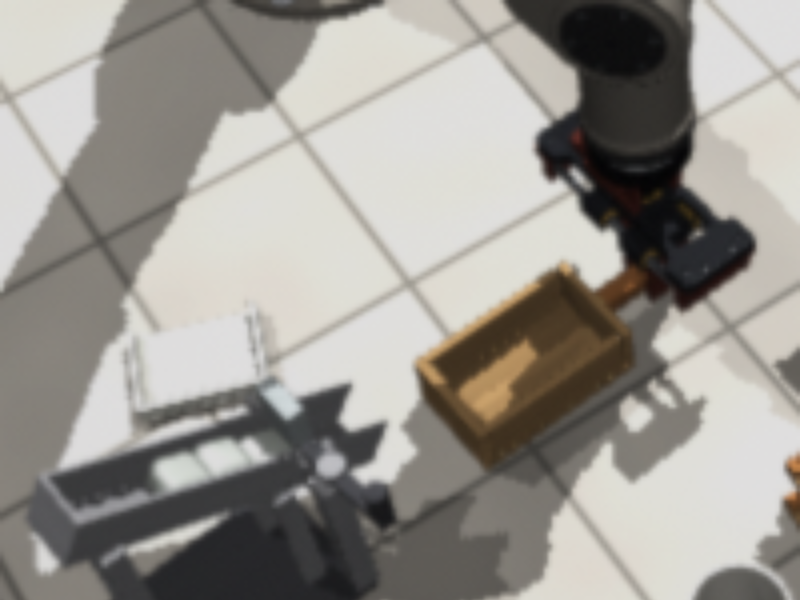

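The tray is turned and held by its handle, and it looks level in line with the chute mouth (crop: front rim (418,362)–(488,440), rear rim (565,265)–(632,325)).

```bash
python3 - <<'E'
from h import *
np.set_printoptions(precision=4,suppress=True)
c=vision.get_calibration('scene')
p=plane(c,[(140+x/4,150+y/4) for x,y in((418,362),(488,440),(565,265),(632,325))],.05);print(p)
f=(p[0]+p[1])/2;r=(p[2]+p[3])/2;print(f,r,np.linalg.norm(r-f),np.degrees(np.arctan2(*(r-f)[[1,0]])))
for a,b in((2,0),(3,1)):print(np.degrees(np.arctan2(*(p[a]-p[b])[[1,0]])))
s=monitor.observe();M=R.from_rotvec(s['eef_rot']).as_matrix();print(M)
go([.5099,-.0848,.0225],97)
E
```

```text
[[ 0.4819 -0.172   0.05  ]
 [ 0.5667 -0.1645  0.05  ]
 [ 0.4736 -0.0385  0.05  ]
 [ 0.5472 -0.0274  0.05  ]]
[ 0.5243 -0.1683  0.05  ] [ 0.5104 -0.033   0.05  ] 0.136014897496119 95.8554492195273
93.55571468099933
98.07783211740829
[[-0.0743  0.9972  0.01  ]
 [ 0.9972  0.0743  0.0029]
 [ 0.0021  0.0102 -0.9999]]
t 14.35 pos [0.5056 0.014  0.0208] yaw 94.3 gap 0.0179 F [0.3 2.6 7.1]
q [ 0.49  0.64 -0.81  2.07  0.71  0.72 -0.7 ]
delta [-0.0989 -0.003  -0.0019] [ 0.0103 -0.0019 -0.0478]
```

Emit:
step_arm(
  deltas="0 0 -0.004 0.005 0 -0.01 0.1;-0.008 0 -0.004 0.01 0 -0.02 0.1;-0.018 0 -0.004 0.01 0 -0.03 0.1;-0.03 0 -0.004 0.01 0 -0.04 0.1;-0.042 -0.001 -0.004 0.01 0 -0.04 0.1;-0.054 -0.001 -0.004 0.01 0 -0.04 0.1;-0.066 -0.002 -0.004 0.01 0 -0.04 0.1;-0.076 -0.002 -0.004 0.01 0 -0.04 0.1;-0.085 -0.003 -0.004 0.01 0 -0.04 0.1;-0.091 -0.003 -0.004 0.01 0 -0.04 0.1;-0.094 -0.003 -0.004 0.01 0 -0.04 0.1;-0.094 -0.003 -0.004 0.01 0 -0.04 0.1",
)

```text
time_s: 15.55
position: [0.5087, -0.0819, 0.0239]
eef_rot: [-2.097, -2.338, 0.001]
force: [-0.2, 0.3, -0.1]
finger_gap: 0.0178
```

```bash
python3 - <<'E'
from h import *
go([.5094,-.081,.0225],96.4)
im,c=grab('scene','s7.png')
cv2.imwrite('pics/s7c.png',cv2.resize(im[190:310,160:310,::-1],(750,600),interpolation=cv2.INTER_CUBIC))
E
```

```text
t 15.55 pos [ 0.5087 -0.0819  0.0239] yaw 96.2 gap 0.0178 F [-0.2  0.3 -0.1]
q [ 0.68  0.65 -0.82  2.04  0.7   0.76 -0.47]
delta [0.0008 0.0008 0.0014] [-0.0016 -0.0005 -0.0031]
```

View pics/s7c.png

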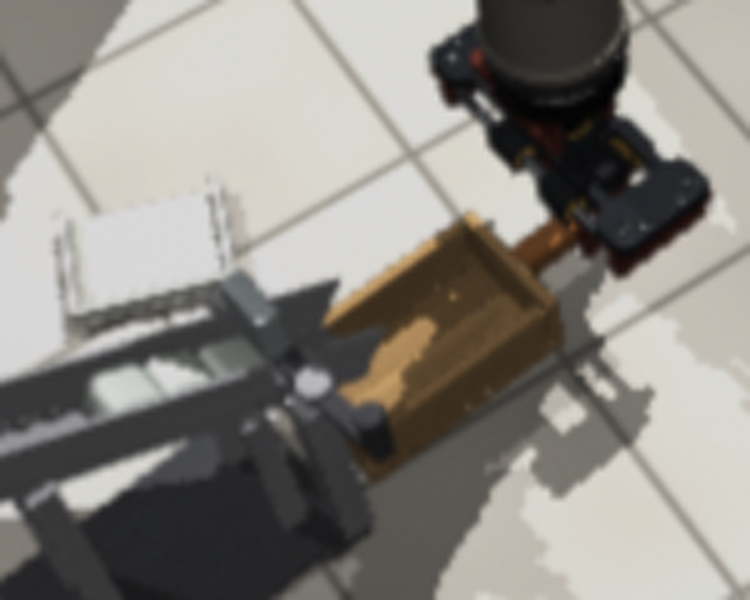

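The tray stands under the mouth, handle outward (rear rim (470,220)–(560,300)), and the front corner is beside the gate post. I'll release and rise.

Emit:
step_arm(
  deltas="0 0 0.001 0 0 0 0.1;0 0 0.001 0 0 0 0.35;0 0 0.001 0 0 0 0.55;0 0 0.001 0 0 0 0.55;0 0 -0.02 0 0 0 0.55;0 0 -0.05 0 0 0 0.55;0 0 -0.1 0 0 0 0.55;0 0 -0.15 0 0 0 0.55;0 0 -0.2 0 0 0 0.55;0 0 -0.25 0 0 0 0.55;0 0 -0.29 0 0 0 0.55;0 0 -0.29 0 0 0 0.55",
)

```text
time_s: 16.8
position: [0.5121, -0.081, 0.3195]
eef_rot: [2.093, 2.334, 0.006]
force: [0.2, 0.0, 1.1]
finger_gap: 0.0482
```

```bash
python3 - <<'E'
from h import *
im,c=grab('wrist','w8.png');np.save('cw8.npy',c,allow_pickle=True)
go([.634,-.17,.25],96)
hsv=cv2.cvtColor(im,cv2.COLOR_RGB2HSV);m=cv2.inRange(hsv,(8,80,60),(25,255,255))[:265]
n,l,st,ce=cv2.connectedComponentsWithStats(m)
for i in range(1,n):
    if st[i,4]>300:print(st[i],ce[i])
cv2.imwrite('pics/w8c.png',np.hstack([im[0:270,120:520,::-1]]).repeat(2,0).repeat(2,1)[:540,:800])
E
```

```text
t 16.85 pos [ 0.5106 -0.0815  0.3165] yaw 96.2 gap 0.048 F [-0.7 -0.1 -0.9]
q [ 0.96  0.3  -1.1   1.76  0.28  1.26 -0.11]
delta [-0.1012  0.1129  0.067 ] [0.0031 0.002  0.004 ]
[ 452   68   98   75 4865] [500.03946557 105.05159301]
[588 112  52 136 851] [618.75793184 175.53584019]
[ 288  140   56  125 4592] [315.55095819 219.41855401]
```

```bash
python3 - <<'E'
from h import *
np.set_printoptions(precision=4,suppress=True)
c=np.load('cw8.npy',allow_pickle=True).item();im=cv2.imread('pics/w8.png');hsv=cv2.cvtColor(im,cv2.COLOR_BGR2HSV)
m=cv2.inRange(hsv,(3,90,50),(25,255,255))
for r in(145,160,175,190):
    x=np.where(m[r,270:370])[0]+270;print(r,x.min(),x.max(),plane(c,[(x.mean(),r)],.046))
col=np.where(m[:265,316])[0];print(col.min(),plane(c,[(316,col.min())],.046))
go([.633,-.2725,.30],96.4);go([.633,-.2725,.17],96.4)
P=np.array([.584,-.279])
for k in np.linspace(0,1.5,9):
    q=P+.05*np.array([np.cos(k+np.radians(7)),np.sin(k+np.radians(7))]);d=q-[.633,-.2725]
    y=np.radians(96.4);print(round(k,2),np.round([d@[np.cos(y),np.sin(y)],d@[np.sin(y),-np.cos(y)]],3))
E
```

```text
145 310 320 [[ 0.506  -0.0511  0.046 ]]
160 310 320 [[ 0.5082 -0.0722  0.046 ]]
175 310 320 [[ 0.5105 -0.0939  0.046 ]]
190 310 321 [[ 0.5136 -0.1161  0.046 ]]
140 [[ 0.5066 -0.0441  0.046 ]]
t 16.85 pos [ 0.5106 -0.0815  0.3165] yaw 96.2 gap 0.048 F [-0.7 -0.1 -0.9]
q [ 0.96  0.3  -1.1   1.76  0.28  1.26 -0.11]
delta [-0.2031  0.1009  0.0172] [ 0.0031  0.002  -0.003 ]
t 16.85 pos [ 0.5106 -0.0815  0.3165] yaw 96.2 gap 0.048 F [-0.7 -0.1 -0.9]
q [ 0.96  0.3  -1.1   1.76  0.28  1.26 -0.11]
delta [-0.2028  0.1005  0.1472] [ 0.0031  0.002  -0.003 ]
0.0 [-0.     0.001]
0.19 [ 0.009 -0.   ]
0.38 [ 0.018 -0.003]
0.56 [ 0.026 -0.007]
0.75 [ 0.033 -0.013]
0.94 [ 0.04 -0.02]
1.12 [ 0.044 -0.028]
1.31 [ 0.047 -0.037]
1.5 [ 0.049 -0.046]
```

The released tray's handle tip is at (0.507,−0.044), so its origin is about (0.524,−0.198), on target. Now the keeper knob.

Emit:
step_arm(
  deltas="-0.03 0.02 0.01 0 0 0 0.45;-0.07 0.04 0.017 0 0 0 0.45;-0.11 0.06 0.017 0 0 0 0.45;-0.15 0.08 0.017 0 0 0 0.45;-0.19 0.1 0.017 0 0 0 0.45;-0.203 0.1 0.017 0 0 0 0.45;-0.203 0.1 0.03 0 0 0 0.45;-0.203 0.1 0.05 0 0 0 0.45;-0.203 0.1 0.06 0 0 0 0.45;-0.203 0.1 0.06 0 0 0 0.45",
)

```text
time_s: 17.85
position: [0.6289, -0.2709, 0.2513]
eef_rot: [-2.091, -2.338, 0.004]
force: [0.1, 1.0, 0.1]
finger_gap: 0.0396
```

```bash
python3 - <<'E'
from h import *
go([.633,-.2725,.17],96.4)
im,c=grab('side','d9.png');ims,cs=grab('scene','s9.png');imw,cw=grab('wrist','w9.png')
a=cv2.resize(im[75:165,285:405,::-1],(400,300),interpolation=cv2.INTER_CUBIC);b=cv2.resize(ims[220:310,180:300,::-1],(400,300),interpolation=cv2.INTER_CUBIC)
cv2.imwrite('pics/k9.png',np.vstack([np.hstack([a,b]),np.hstack([cv2.resize(imw[:,:,::-1],(480,300)),np.zeros((300,320,3),np.uint8)])]))
E
```

```text
t 17.85 pos [ 0.6289 -0.2709  0.2513] yaw 96.4 gap 0.0396 F [0.1 1.  0.1]
q [ 0.9   0.64 -0.93  1.44  0.51  1.32  0.05]
delta [-0.0022  0.0043  0.0813] [-0.0054 -0.002  -0.0004]
```

View pics/k9.png

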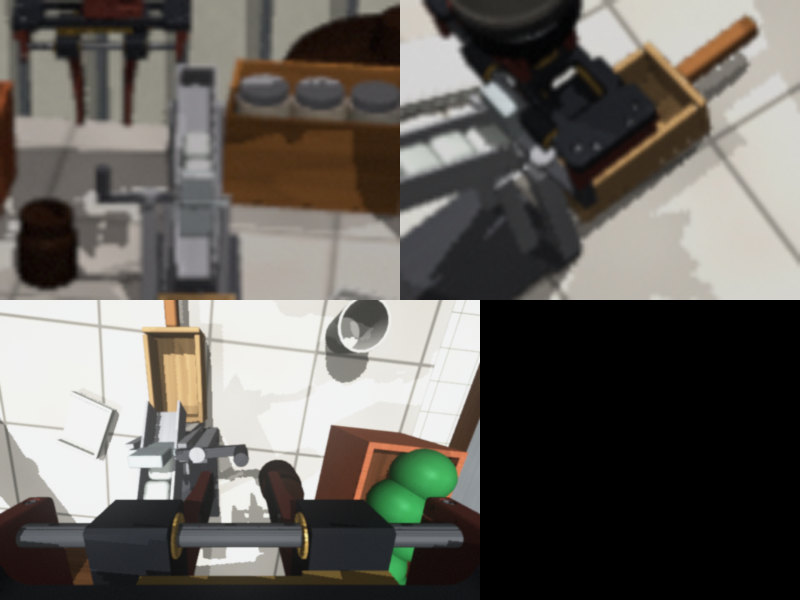

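The wrist part of the picture shows the knob at about wrist px (320,209), the pivot at (263,207), and the tray under the mouth. The side view shows the fingers centred over the knob. Next I'll compute the knob position.

```bash
python3 - <<'E'
from h import *
np.set_printoptions(precision=4,suppress=True)
c=vision.get_calibration('wrist');im=cv2.imread('pics/w9.png')
print('knob',plane(c,[(320,209)],.198),'pivot',plane(c,[(263,207)],.18))
g=cv2.cvtColor(im[175:240,230:350],cv2.COLOR_BGR2GRAY)
for y in range(10,60,3):print(175+y,' '.join('%3d'%v for v in g[y,60:120:3]))
cs,cd=vision.get_calibration('scene'),vision.get_calibration('side')
# tray check: front-right bottom etc
print('tray rear rim',plane(c,[(145/.75,30/.75),(205/.75,33/.75)],.05))
E
```

```text
knob [[ 0.6317 -0.2662  0.198 ]] pivot [[ 0.5863 -0.2753  0.18  ]]
185  58 123 206 239 230 230 229 229 229 230 230 229 230 230 231 230 231 232 231 231
188  59 124 168 237 233 230 230 229 230 230 230 230 230 230 231 230 232 231 231 232
191  67 146 158 221 241 229 228 228 228 226 219 211 211 231 230 231 232 231 231 232
194  74  88  85 106 123 103  94  91  82  68  66  64  86 226 230 230 231 231 232 231
197  99 102 101 105 108 107 107 106  69  64  62  65  63 138 179 189 198 208 218 224
200 106 106 108 107 105 107 108  99  63  64  64  63  61  91 197 189 179 174 169 166
203 108 106 108 106 105 106 107  88  62  68  78  71  64  74 227 231 231 230 229 228
206 107 105 107 107 107 106 107  87  80 110 112 111  99  66 225 231 231 231 231 231
209 102 125 123 127 135 212 234 170 108 109 109 110 107  96 211 231 231 231 231 231
212 115 155 160 161 160 177 241 159 109 108 110 107 106 103 203 231 231 231 231 231
215 105 157 160 161 160 162 237 192 109 109 105 106 106 102 225 231 231 231 230 231
218 104 151 161 159 159 161 181 239 129 107 102 104 103 170 231 230 231 230 231 231
221 102 152 161 160 160 159 171 234 223 140 115 120 178 230 231 231 231 231 231 230
224 100 155 159 160 154 130 127 208 230 230 229 228 230 229 229 229 221 213 228 213
227  98 145 168 140 124 124 125 141 160 155 182 131 154 141 131 130 129 128 132  90
230  97 127 124 124 125 123 124 125 127 149 160 157 129 129 128 129 128 129 121  46
233  94 122 123 121 123 124 134 141 160 164 157 144 132 128 129 129 128 130 103  42
tray rear rim [[ 0.4792 -0.1368  0.05  ]
 [ 0.5658 -0.1312  0.05  ]]
```

```bash
python3 - <<'E'
from h import *
go([.633,-.271,.17],96.4)
E
```

```text
t 18.0 pos [ 0.6307 -0.2719  0.2545] yaw 96.3 gap 0.0394 F [ 0.  -0.5  0.5]
q [ 0.9   0.64 -0.93  1.44  0.51  1.32  0.05]
delta [0.0007 0.0024 0.0845] [-0.0008 -0.0001 -0.0018]
```

Emit:
step_arm(
  deltas="0.001 0.001 0.025 0 0 0 0.45;0.001 0.001 0.05 0 0 0 0.45;0.001 0.001 0.07 0 0 0 0.45;0.001 0.001 0.08 0 0 0 0.45;0.001 0.001 0.085 0 0 0 0.45;0.001 0.001 0.085 0 0 0 0.45;0.001 0.001 0.085 0 0 0 0.1;0.001 0.001 0.085 0 0 0 0.1;0.001 0.001 0.085 0 0 0 0.1;0.001 0.001 0.085 0 0 0 0.1;0.001 0.001 0.085 0 0 0 0.1;0.001 0.001 0.085 0 0 0 0.1",
  squeeze=15,
)

```text
time_s: 19.2
position: [0.6318, -0.2716, 0.1693]
eef_rot: [-2.097, -2.339, 0.0]
force: [1.2, 0.7, 2.7]
finger_gap: 0.0158
```

```bash
python3 - <<'E'
from h import *
go([.633,-.271,.17],96.4)
E
```

```text
t 19.2 pos [ 0.6318 -0.2716  0.1693] yaw 96.2 gap 0.0158 F [1.2 0.7 2.7]
q [ 0.88  0.71 -0.89  1.53  0.58  1.19 -0.  ]
delta [ 0.0004  0.0012 -0.0007] [-0.0003 -0.0001 -0.0028]
```

Emit:
step_arm(
  deltas="0.005 0 0 0 0 0 0.1;0.01 -0.001 0 0 0 0 0.1;0.018 -0.003 0 0 0 0 0.1;0.026 -0.007 0 0 0 0 0.1;0.033 -0.013 0 0 0 0 0.1;0.037 -0.017 0 0 0 0 0.1;0.04 -0.021 0 0 0 0 0.1;0.043 -0.026 0 0 0 0 0.1;0.045 -0.031 0 0 0 0 0.1;0.047 -0.037 0 0 0 0 0.1;0.048 -0.042 0 0 0 0 0.1;0.048 -0.046 0 0 0 0 0.1",
)

```text
time_s: 20.4
position: [0.581, -0.2244, 0.1692]
eef_rot: [-2.091, -2.341, -0.006]
force: [3.8, 4.3, 3.7]
finger_gap: 0.0161
```

```bash
python3 - <<'E'
from h import *
go([.578,-.229,.17],96.4)
E
```

```text
t 20.4 pos [ 0.581  -0.2244  0.1692] yaw 96.5 gap 0.0161 F [3.8 4.3 3.7]
q [ 0.92  0.62 -0.93  1.69  0.54  1.11 -0.06]
delta [-0.0043 -0.0035 -0.0008] [ 0.0008 -0.0048  0.0011]
```

Emit:
step_arm(
  deltas="0 0 0 0 0 0 0.32;0 0 0 0 0 0 0.32;0 0 0 0 0 0 0.32;0 0 -0.03 0 0 0 0.32;0 0 -0.06 0 0 0 0.32;0 0 -0.1 0 0 0 0.32;0 0 -0.1 0 0 0.1 0.32;-0.02 -0.01 -0.1 0 0 0.25 0.32;-0.04 -0.03 -0.1 0 0 0.4 0.32;-0.055 -0.053 -0.1 0 0 0.55 0.32;-0.055 -0.053 -0.1 0 0 0.7 0.32;-0.055 -0.053 -0.1 0 0 0.85 0.32",
)

```text
time_s: 21.6
position: [0.5323, -0.2906, 0.2682]
eef_rot: [-2.879, -1.252, 0.005]
force: [-0.2, 0.7, -0.0]
finger_gap: 0.0279
```

```bash
python3 - <<'E'
from h import *
im,c=grab('wrist','w10.png')
go([.5335,-.285,.24],7)
print(proj(c,[[.581,-.226,.198],[.633,-.271,.198],[.5335,-.285,.19]]))
E
```

```text
t 21.65 pos [ 0.5329 -0.2899  0.2685] yaw 46.7 gap 0.0281 F [0.6 1.2 0.9]
q [ 0.99  0.44 -0.8   1.63  0.33  1.22 -0.64]
delta [ 0.004  -0.0028  0.0285] [-0.0019  0.0024  0.6925]
[[308.28661338 105.0786169 ]
 [403.28917356 101.3835518 ]
 [316.2130201  201.70435217]]
```

Emit:
step_arm(
  deltas="0.004 -0.003 0 0 0 0.15 0.35;0.004 -0.003 0 0 0 0.3 0.35;0.004 -0.003 0 0 0 0.45 0.35;0.004 -0.003 0 0 0 0.6 0.35;0.004 -0.003 0 0 0 0.69 0.35;0.004 -0.003 0 0 0 0.69 0.35;0.004 -0.003 0 0 0 0.69 0.35",
)

```text
time_s: 22.35
position: [0.5341, -0.2842, 0.2685]
eef_rot: [-3.133, -0.226, 0.004]
force: [0.5, -0.3, -0.8]
finger_gap: 0.0309
```

```bash
python3 - <<'E'
from h import *
np.set_printoptions(precision=4,suppress=True)
im,c=grab('wrist','w11.png')
go([.534,-.285,.168],7)
P=np.array([.534,-.285]);X=np.array([.122,-.9925]);Y=np.array([.9925,.122])
pj=proj(c,[[*(P+a*X+b*Y),.19] for a,b in((-.007,-.018),(-.007,.018),(.007,.018),(.007,-.018),(0,0))]);print(pj)
print('knob new/old',proj(c,[[.581,-.226,.198],[.633,-.271,.198]]))
u,v=pj[4].astype(int);g=cv2.cvtColor(im,cv2.COLOR_RGB2GRAY)
for y in range(v-32,v+40,4):print(y,' '.join('%3d'%k for k in g[y,u-40:u+44:4]) if y<400 else '', )
print('cols',u-40)
old=cv2.imread('pics/w10.png');
for n,p,i in(('w10knob',(308,105),old[:,:,::-1]),):
    print(i[p[1]-12:p[1]+16:4,p[0]-16:p[0]+20:4].mean(2).astype(int))
E
```

```text
t 22.4 pos [ 0.5342 -0.2842  0.2685] yaw 8.2 gap 0.0315 F [-0.1  0.   0.1]
q [ 0.89  0.4  -0.67  1.64  0.26  1.2  -1.26]
delta [-0.0001  0.0009  0.1005] [-0.001   0.0022  0.0211]
[[312.7787 227.0117]
 [313.498  185.3161]
 [330.8198 185.6901]
 [329.4364 227.3632]
 [321.6237 206.7526]]
knob new/old [[252.9949 139.9668]
 [322.5258  75.6022]]
174 188 186 200 200 201 203 203 207 205 205 215 191 124 109  97  88  93  78  76  77  77
178 187 189 200 199 203 201 200 200 193 110  92  89 100 129 128 126 166 176 115 111 107
182 192 193 205 203 203 201 199 199 179  89  88  86  99 144 143 144 145 206 200 140 108
186 167 174 202 205 206 205 205 206 173 157 149 139 119 150 152 154 157 209 181 156 103
190  88 110 192 196 198 200 202 205 206 241 240 240 193 149 150 152 153 224 222 159 110
194  75  80 104 100 113 138 155 194 205 241 241 239 187 146 151 154 155 240 229 179 120
198  84  84  83  82  84 121  96  97 178 242 242 241 185 143 147 153 155 239 243 208 226
202  86  83  82  84  85  84  83  82 179 242 240 241 179 141 147 150 154 242 243 191 229
206 210 178 128  93  85  85  83  83 189 241 239 240 158
[... 407 characters left out ...]
3 243 243 234 226 236 235 236 216 242 243 242 243 243 241 239 235
230  57  58 189 240 242 243 243 235 232 242 241 241 230 242 243 243 238 158  54  54  83
234  57  56  50 239 243 243 243 242 243 243 242 239 213 243 243 243 237  48  51  54  53
238  56  57  47 238 243 243 243 242 243 242 243 230 228 243 243 242 236  48  54  54  50
242  55  54  48 217 236 241 243 243 243 243 243 214 236 242 242 243 220  45  51  55  53
cols 281
[[150 225 226 227 226 227 228 228 228]
 [114 145 224 225 162 126 180 227 228]
 [ 83 117 135 125 101  97  97 151 228]
 [137  84 116 103 100  98  94  92 225]
 [188 151  82 101  97  97  96  89 173]
 [160 188 163  97 103  94  91  70  62]
 [182 156 184 173  77  82  65  61  64]]
```

The gate top sits at cols 314–329, rows 188–226, which matches the prediction. The knob is at its turned-aside spot. I'll grip the gate.

Emit:
step_arm(
  deltas="0 0 0.03 0 0 0.02 0.35;0 0 0.06 0 0 0.02 0.35;0 0 0.085 0 0 0.02 0.35;0 0 0.095 0 0 0.02 0.35;0 0 0.1 0 0 0.02 0.35;0 0 0.1 0 0 0.02 0.35;0 0 0.1 0 0 0.02 0.05;0 0 0.1 0 0 0.02 0.05;0 0 0.1 0 0 0.02 0.05;0 0 0.1 0 0 0.02 0.05;0 0 0.1 0 0 0.02 0.05",
  squeeze=35,
)

```text
time_s: 23.5
position: [0.5349, -0.2858, 0.17]
eef_rot: [3.134, 0.187, 0.001]
force: [1.7, -5.5, 4.9]
finger_gap: 0.0136
```

```bash
python3 - <<'E'
from h import *
go([.534,-.285,.225],7)
E
```

```text
t 23.5 pos [ 0.5349 -0.2858  0.17  ] yaw 6.8 gap 0.0136 F [ 1.7 -5.5  4.9]
q [ 0.86  0.49 -0.63  1.75  0.34  1.01 -1.35]
delta [-0.0008 -0.0008 -0.055 ] [ 0.0021 -0.0004 -0.0032]
```

Emit:
step_arm(
  deltas="0 0 -0.005 0 0 0 0.05;0 0 -0.012 0 0 0 0.05;0 0 -0.019 0 0 0 0.05;0 0 -0.026 0 0 0 0.05;0 0 -0.033 0 0 0 0.05;0 0 -0.04 0 0 0 0.05;0 0 -0.046 0 0 0 0.05;0 0 -0.051 0 0 0 0.05;0 0 -0.055 0 0 0 0.05;0 0 -0.058 0 0 0 0.05;0 0 -0.058 0 0 0 0.05",
)

```text
time_s: 24.6
position: [0.5348, -0.2857, 0.2252]
eef_rot: [3.135, 0.187, 0.0]
force: [9.6, -7.7, -13.3]
finger_gap: 0.014
```

```bash
python3 - <<'E'
from h import *
go([.534,-.285,.225],7)
E
```

```text
t 24.6 pos [ 0.5348 -0.2857  0.2252] yaw 6.8 gap 0.014 F [  9.6  -7.7 -13.3]
q [ 0.88  0.44 -0.65  1.69  0.29  1.11 -1.31]
delta [-0.0007 -0.0008  0.0002] [ 0.0006 -0.0002 -0.0029]
```

Emit:
step_arm(
  deltas="0 0 -0.057 0 0 0 0.35;0 0 -0.057 0 0 0 0.35;0 0 -0.057 0 0 0 0.35;0 0 -0.08 0 0 0 0.35;0 0 -0.11 0 0 0 0.35;0 0 -0.14 0 0 0 0.35;-0.04 -0.03 -0.14 0 0 0 0.35;-0.08 -0.06 -0.14 0 0 0 0.35;-0.11 -0.1 -0.14 0 0 0 0.35;-0.11 -0.11 -0.14 0 0 0 0.35;-0.11 -0.11 -0.14 0 0 0 0.35",
)

```text
time_s: 25.7
position: [0.4113, -0.1866, 0.3666]
eef_rot: [3.135, 0.191, -0.004]
force: [0.6, 0.6, 0.3]
finger_gap: 0.0306
```

```bash
python3 - <<'E'
from h import *
np.set_printoptions(precision=4,suppress=True)
go([.42,-.19,.35],7)
im,c=grab('wrist','w12.png');np.save('cw12.npy',c,allow_pickle=True)
hsv=cv2.cvtColor(im,cv2.COLOR_RGB2HSV)
O=np.array([.524,-.1985]);t=np.radians(96.8);X=np.array([np.cos(t),np.sin(t)]);Y=np.array([-X[1],X[0]])
cor=proj(c,[[*(O+a*X+b*Y),.05] for a,b in((-.07,-.042),(-.07,.042),(.07,.042),(.07,-.042))]);print(cor)
m=cv2.inRange(hsv,(8,80,60),(25,255,255));n,l,st,ce=cv2.connectedComponentsWithStats(m)
print([ (st[i].tolist(),ce[i].round()) for i in range(1,n) if st[i,4]>300])
# label map of the tray area in the tray frame at z=.03: W wood, P pale, D dark, L light grey
for b in np.arange(.05,-.051,-.006):
    s=''
    for a in np.arange(-.075,.171,.005):
        u,v=proj(c,[[*(O+a*X+b*Y),.03]])[0].astype(int)
        if not(0<=u<640 and 0<=v<400): s+='?';continue
        h,sa,va=hsv[v,u]; s+='W' if sa>80 and va>50 else 'D' if va<110 else 'P' if va>190 else 'g'
    print(s)
E
```

```text
t 25.7 pos [ 0.4113 -0.1866  0.3666] yaw 7.0 gap 0.0306 F [0.6 0.6 0.3]
q [ 1.01  0.03 -0.73  1.82  0.02  1.3  -1.17]
delta [0.0083 0.0044 0.0166] [ 0.0004  0.0029 -0.0005]
[[386.6779  55.1937]
 [383.0941 115.9382]
 [290.3267 115.6665]
 [288.9802  54.9197]]
[([233, 57, 152, 60, 4108], array([323.,  87.])), ([530, 112, 110, 155, 3644], array([574., 201.])), ([231, 362, 279, 17, 2751], array([380., 371.]))]
PPPPPPPPPPPPPPPPPPPPPPPPPPPPPgPPPPPPPPPPPPPPPPPPPP
PPgPPPPWWWWWWWWWWWWWWPPPggPPgPPPPPPPPPPPPPPPPPPPPP
gWWWWWWWWWWWWWWWWWWWWWWWWWWWWWPPPPPPPPPPPPPPPPPPPP
DWWWDWWWWWWWWWWWWWWWWWWWWWWDWWPPPPPPPPPPPPPPPPPPPP
gWWWWWWWWWWWWWWWWWWWWWWWWWWWWWPPPPPPPPPPPPPPPPPPPP
ggggggPPWgggggWWWgggggWWWWWWWWPPPPPPPPPPPPPPPPPPPP
gDggWWWWgPPPPPPDgPPPPPgggggDWWPPPPPPPPPPPPPPPPPPPP
gggggWWWgPPPPPPDgPPPPPggPPPgWWWWWWWWWWWWWWWWWWgPPP
PPPggWWWgPPPPPPDgPPPPPgPPPPgWWWWWWWWWWWWWWWWWWWPPP
ggggWWWWgPPPPPPWgPPPPPDPPPPgWWWWWWWWWWWWWWWWWWWPPP
ggggWWWWWgggPPgWWgggggDPPPPgWWggggggggggggPPPPPPPP
PPPPWWWWWWWWWWWWWWWWWWWggggDWWPPPPPPPPPPPPPPPPPPPP
gPPPgWWWWWWWWWWWWWWWWWWWWWWWWWPPPPPPPPPPPPPPPPPPPP
DDDDDgggWWWWWWWWWWWWWWWWWWWWWWPPPPPPPPPPPPPPPPPPPP
ggggggWWWWWWWWWWWWWWWWWWWWWDWWPPPPPPPPPPPPPPPPPPPP
gWgWWWWWWWWWWWWWWWWWWWWWWWWWWWPPPPPPPPPPPPPPPPPPPP
PPPPPPPPPPPPPPPPPPPPPPPPPggggggggggPPPPPPPPPPPPPPP
```

All three stones (pale blocks) lie in a row in the tray, which has not moved. Last I'll check the gate's height, the keeper and stillness, then hand in.

```bash
python3 - <<'E'
from h import *
np.set_printoptions(precision=1,suppress=True)
def diff(a,b,p,r=9):
    u,v=p.astype(int);return np.abs(a[v-r:v+r,u-r:u+r].astype(int)-b[v-r:v+r,u-r:u+r]).mean()
P=[[.534,-.285,.19],[.534,-.285,.245],[.633,-.271,.198],[.581,-.226,.198]]
old=cv2.imread('pics/side0.png')[:,:,::-1];im,c=grab('side','d13.png');pp=proj(c,P);print(pp)
for z in np.arange(.255,.16,-.006):
    u,v=proj(c,[[.534,-.285,z]])[0].round().astype(int);print(round(z,3),(u,v),'start',old[v,u],'now',im[v,u])
print('knob old/new change',[diff(old,im,p,4) for p in pp[2:]])
w0=cv2.imread('pics/w12.png')[:,:,::-1];w1,_=grab('wrist','w13.png');print('tray area motion',np.abs(w0[50:120,280:390].astype(int)-w1[50:120,280:390]).mean())
o=cv2.imread('pics/s2.png')[:,:,::-1];s,cs=grab('scene','s13.png')
for n,(x,y,r) in dict(jar=(399,202,12),pot=(426,170,12),press=(355,272,15),cup=(324,306,12),crock=(228,341,14)).items():
    print(n,np.abs(o[y-r:y+r,x-r:x+r].astype(int)-s[y-r:y+r,x-r:x+r]).mean())
E
```

```text
[[343.3 126.8]
 [343.7 112.7]
 [314.8 124.9]
 [327.8 132.3]]
0.255 (np.int64(344), np.int64(110)) start [138 135 140] now [67 66 69]
0.249 (np.int64(344), np.int64(112)) start [137 136 141] now [132 136 139]
0.243 (np.int64(344), np.int64(113)) start [139 138 142] now [147 151 153]
0.237 (np.int64(344), np.int64(115)) start [168 167 167] now [100 103 106]
0.231 (np.int64(344), np.int64(116)) start [175 172 173] now [ 98 101 103]
0.225 (np.int64(344), np.int64(118)) start [177 173 175] now [ 97 100 102]
0.219 (np.int64(343), np.int64(119)) start [176 174 175] now [ 95  99 100]
0.213 (np.int64(343), np.int64(121)) start [140 141 139] now [93 96 98]
0.207 (np.int64(343), np.int64(123)) start [163 162 162] now [76 78 80]
0.201 (np.int64(343), np.int64(124)) start [175 172 174] now [92 96 97]
0.195 (np.int64(343), np.int64(126)) start [158 160 163] now [ 98 102 103]
0.189 (np.int64(343), np.int64(127)) start [158 158 160] now [ 99 103 103]
0.183 (np.int64(343), np.int64(129)) start [101 104 106] now [ 98 101 103]
0.177 (np.int64(343), np.int64(130)) start [ 98 101 103] now [ 96 100 101]
0.171 (np.int64(343), np.int64(132)) start [ 96 100 101] now [81 82 84]
0.165 (np.int64(343), np.int64(133)) start [ 97 100 102] now [67 67 69]
knob old/new change [np.float64(25.302083333333332), np.float64(39.098958333333336)]
tray area motion 14.148051948051949
jar 4.799189814814815
pot 1.5364583333333333
press 16.913333333333334
cup 3.7939814814814814
crock 2.308248299319728
```

```bash
python3 - <<'E'
from h import *
a,_=grab('wrist');b,c=grab('wrist','w14.png');print(np.abs(a[50:120,280:390].astype(int)-b[50:120,280:390]).mean(), monitor.observe()['position'])
hsv=cv2.cvtColor(b,cv2.COLOR_RGB2HSV)
O=np.array([.524,-.1985]);t=np.radians(96.8);X=np.array([np.cos(t),np.sin(t)]);Y=np.array([-X[1],X[0]])
for y in np.arange(.045,-.046,-.009):
    s=''
    for x in np.arange(-.075,.09,.005):
        u,v=proj(c,[[*(O+x*X+y*Y),.03]])[0].astype(int);h,sa,va=hsv[v,u]; s+='W' if sa>80 and va>50 else 'D' if va<110 else 'P' if va>190 else 'g'
    print(s)
for f in('s2.png','s13.png'):
    h=cv2.cvtColor(cv2.imread('pics/'+f)[245:300,330:385],cv2.COLOR_BGR2HSV);M=cv2.moments(cv2.inRange(h,(5,120,60),(25,255,255)),True);print('press',M['m00'],M['m10']/M['m00'],M['m01']/M['m00'])
E
```

```text
1.3811688311688313 [ 0.41264805 -0.18907256  0.36652562]
PPgPPPPPPPPPPPPPPPPPPPPPPgPPPgPPP
DWWWWWWWWWWWWWWWWWWWWWWWWWWWWWPPP
gWWWWWWWWWWWWWWWWWWWWWWWWWWWWWPPP
PggggPPgWggggggWWgPggggWWWWWWWPPP
ggggWWWWgPPPPPPDgPPPPPggPPPgWWWWW
PPPgWWWWgPPPPPPDgPPPPPggPPPgWWWWW
gggggWWWWgggPPgWggggPgDgPPPDWWggg
PPPPgWWWWWWWWWWWWWWWWWWWDggDWWPPP
DDDDDDgWWWWWWWWWWWWWWWWWWWWDWWPPP
gWWWWWWWWWWWWWWWWWWWWWWWWWWWWWPPP
PPPPggggggggggggggggggggggggggggg
press 746.0 24.928954423592494 29.77211796246649
press 893.0 24.90593505039194 28.69204927211646
```

Everything is still, and the press hasn't moved (only the shadow on it changed). Handing in.

```bash
python3 -c "
from station import bot
print(bot.hand_in())"
```

```text
the job is handed in; nothing more can be done
None
```

The job is done and handed in at about 26 s of robot time. All three stones lie in the tray under the chute mouth; the hand-in itself reports no verdict.

**What I did**
- I hooked the tray inside its front wall and drew it out from under the shelf. I then spread the fingers against its side walls from inside to draw it sideways clear of the shelf, and let go.
- I took it by the handle, turned it and slid it under the mouth, then let go.
- I gripped the knob and turned the keeper to about 1.5 rad.
- I lifted the gate about 55 mm, to its stop, and left it up.

**Last checks**
- **Stones:** all three are in a row inside the tray, and two successive images showed nothing moving.
- **Tray:** origin at about (0.524, −0.198), within about 1–2 mm of where I aimed, with the handle pointing straight out to within about 1°.
- **Gate:** in the side view its top stands at about 0.247 m, against 0.19 m when shut.
- **Keeper:** the side view changed at the knob's old and new places, and the measured grip position gave about 1.5 rad.
- **Bystanders:** the jar, pot, cup and crock are unchanged in the scene view. I did not compare the spoon rest after the moves.

**Checks that disagreed at first**
- The first stillness comparison showed a large difference because the arm was still settling; the repeat was still.
- The press area looked changed in the scene view, but its centre had moved only about 1 pixel, which I put down to a shadow.

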